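Probe the drying clay walls and demould the one that has let go

TASK

Three clay wall sections are drying in the wooden mould: take the steel feeler from its stand and slide its blade down the gap at the near end of each until you find the one that has shrunk free right down to the mould floor (in the other two the blade jams part-way). Hang the feeler back in its stand, lift the freed section out and set it down gently, upright, near the middle of the slatted drying rack. Leave the other two sections seated in the mould and do not disturb the glue bottle, the dome or the barrel.

Things in the scene. Friction and masses are not known exactly. Their poses are not given: they have to be found in the camera images.
- mould: Fixed wooden mould 145 x 246 x 46 mm, three bays side by side along its y (84 mm apart, +y = left). Origin: centre of its underside; x points away from the robot at yaw 0. Bay floors 8 mm above the table, walls 38 mm above the floors (rim at 46 mm). Each bay 105 mm long (x), 37 mm wide; side walls 9 mm thick, end rails 14 mm.
- gap_left (a point): Mouth centre, at rim height, of the gap between the near end rail and the left wall section; axes as the mould's. 8 mm wide (x), 37 mm long (y). Open straight down 38 mm to the floor where the clay has let go; where still bonded, the clay foot fills it from 15-20 mm down and holds the section fast (hard to tell by eye). Just one of the three is open to the floor; it varies.
- gap_middle (a point): Mouth centre, at rim height, of the gap between the near end rail and the middle wall section; axes as the mould's. 8 mm wide (x), 37 mm long (y). Open straight down 38 mm to the floor where the clay has let go; where still bonded, the clay foot fills it from 15-20 mm down and holds the section fast (hard to tell by eye). Just one of the three is open to the floor; it varies.
- gap_right (a point): Mouth centre, at rim height, of the gap between the near end rail and the right wall section; axes as the mould's. 8 mm wide (x), 37 mm long (y). Open straight down 38 mm to the floor where the clay has let go; where still bonded, the clay foot fills it from 15-20 mm down and holds the section fast (hard to tell by eye). Just one of the three is open to the floor; it varies.
- wall_left: Sand-coloured crenellated clay wall section in the left bay: 96 mm long (x, along the mould's x), 34 mm thick (y), 70 mm tall, about 0.24 kg. Origin: centre of its underside, on the bay floor at the start; z up. Stands 32 mm proud of the rim. Three 12 mm tall merlons on top: one 28 mm long at the centre, one 20 mm long at each end. 1.5 mm play each side.
- wall_middle: Sand-coloured crenellated clay wall section in the middle bay: 96 mm long (x, along the mould's x), 34 mm thick (y), 70 mm tall, about 0.24 kg. Origin: centre of its underside, on the bay floor at the start; z up. Stands 32 mm proud of the rim. Three 12 mm tall merlons on top: one 28 mm long at the centre, one 20 mm long at each end. 1.5 mm play each side.
- wall_right: Sand-coloured crenellated clay wall section in the right bay: 96 mm long (x, along the mould's x), 34 mm thick (y), 70 mm tall, about 0.24 kg. Origin: centre of its underside, on the bay floor at the start; z up. Stands 32 mm proud of the rim. Three 12 mm tall merlons on top: one 28 mm long at the centre, one 20 mm long at each end. 1.5 mm play each side.
- feeler: Steel feeler blade with a dark wooden handle, 145 mm long, 0.12 kg, upright in its stand. Origin: underside of the handle's shoulder, level with the stand's top while hung. z up along the handle: handle 0 to 60 mm, 18 mm thick (x), 34 mm wide (y); brass shoulder 20 x 38 mm over its lowest 4 mm. Blade down from the origin: 85 mm long, 4 mm thick (x), 24 mm wide (y).
- feeler_tip (a point): Middle of the blade's lower end, 85 mm below the feeler's origin; axes as the feeler's.
- stand: Fixed wooden block 60 x 76 x 90 mm tall on a 76 x 92 mm plinth 10 mm high, with a slot 11 mm (its x) by 30 mm (its y) right through it at the centre; the feeler's shoulder rests on its top. Origin: centre of its underside; z up.
- rack: Fixed slatted drying rack 170 x 160 mm, its slats' top 16 mm above the table. Origin: centre of its underside; z up.
- glue: White glue bottle with an orange cap, 30 mm across, 74 mm tall, standing loose. Origin: centre of its underside. A bystander.
- dome: Loose sand-coloured model dome, 84 mm across, 38 mm tall. Origin: centre of its underside. A bystander.
- barrel: Dark model barrel, 27 mm across, 34 mm tall, standing loose. Origin: centre of its underside. A bystander.

How it is judged:
By the outcome, as a careful person would: the job done as asked, in the order asked, and still so for the second after the job is handed in, with the robot touching nothing.
It also fails if it takes over 61 s, if anything falls off the work surface, if the arm or the gripper's body presses on something with over 40 N, if the wrist force passes 120 N, or if a joint passes its speed limit or range.

ROBOT

A 6-joint arm with a two-finger parallel gripper is mounted at the origin on a cart in front of the work surface, level with it; the furniture and walls round the work are solid. World frame = base frame: x ahead of the robot, y to its left, z up, the work surface at z = 0. Lengths are in m, angles in degrees, forces in N, time in s.
With the tool pointing down it reaches from about 0.25 to 0.725 m from the base axis. Payload 9.7 kg.
Tool frame: the origin (TCP) lies on the mounting face of the last link; the fingertips stand 173 mm ahead of it and the grasp point (between the pads) lies 155 mm ahead of it; z points along the fingers, y is the line along which they close (so a half turn about z gives the same grasp; the last joint's range is limited). The gripper opens to 85 mm and grips with 20 to 120 N. Pads are 22 mm wide; open, the fingers measure 114 mm over their backs; the gripper's body (76 mm by 85 mm) begins 54 mm behind the grasp point. The pads swing forward as they close: fully open they stand 13 mm farther back than shut.
Start: joints at [69.614, 4.979, 10.078, 95.1, 0, 90], TCP at [0.192, 0.516, 0.405] pointing down, gripper open.
Joint ranges: [-179.16, 179.16], [-48.56, 103.87], [-65.8, 70.77], [-126.05, 130.52], [-82.76, 87.17], [-180, 180]. Speed limits (degrees/s): [127.2, 127.2, 147.25, 180, 180, 180].

INTERFACE

Orientations are given as [roll, pitch, yaw] about the fixed x, y, z axes, in that order (R = Rz(yaw) Ry(pitch) Rx(roll)).
In Python, from workcell import bot, camera, camera_model, outline_of, pinpoint gives the robot as it stands.
- The arm moves only by the tool move_arm, never from a script. Its arguments are lists of equal length, an entry for each row: "jaw": the closure, from 0 (fully open) to 1 (shut); "delta_pos": the shift along the world's x, y, z in m, a list of three; "yaw": the turn about the world's z in rad. In form: {"jaw": [jaw, ...], "delta_pos": [[dx, dy, dz], ...], "yaw": [yaw, ...]}. A call has 1 to 10 rows; each row shifts and turns the commanded pose from where the row before left it; what a row does not reach is not made up. A row lasts 1/12 s, in which the tool goes at most 41.7 mm and 7.16 degrees, less where a joint would pass 70% of its speed; a pose out of reach is approached as far as the arm can. A call with a gripper value outside its range is refused whole. The fingers move at their own pace and stop on an object; "force" is the grip in N (left out, the last holds). Time passes only in rows, so rows that do not move let the fingers close. It gives the time, the measured TCP pose, the force, the opening and the grip force at its end, in the units of the state.
- bot.get_obs(): the state, without advancing time (a new reading comes with each control period).
- camera(name): name is "side" or "top" or "wrist"; returns the picture (400x640x3 uint8, red, green, blue); there is no depth.
- camera_model(name): a dict with "fx", "fy", "cx", "cy" (pixels), "R" (3x3) and "t" (3): a world point X has camera coordinates R X + t. Camera axes: x right, y down, z forward; pixel columns grow to the right and rows downward; lengths in m; the calibration is good to about 2 mm. A picture is of the moment at which its call begins: read the wrist's pose just before it. camera_model takes no time and is no camera call; for the wrist camera it gives the pose at the moment of the call.
- bot.job_done(): hands the job in; it is judged then, once.
Trained networks look in the newest picture that a camera, given by its name, has taken for a name from the list of things; names that differ only in an ending like _2 or _b are one class to them, and where a whole thing is asked for, a point or a joint stands for the part that bears it (a point fixed in the world has none). Each returns a list of dicts, best first, with "confidence" (0 to 1); they miss things now and then, are a little off and sometimes report something else, mostly with a low value. They report only what shows in the picture. A call takes as long as a camera call.
- outline_of(camera, thing): "mask" (400x640 bool, what is visible of it) and "xy" ([column, row] in pixels, amid what is visible of it).
- pinpoint(camera, thing): "xy" ([column, row] in pixels: a listed point, or the origin of a listed thing).
The state is a dict: "time": time; "q": joint angles; "qd": joint speeds; "joint_efforts": joint torques, N m; "ee_pos": TCP position; "tcp_rot": TCP orientation; "wrist_force": force on the tool from outside, world axes, zero at the start; "torque": the same for the moment, N m; "opening": finger opening in m; "grasp_force": force on a finger pad.
Only numpy, scipy, OpenCV 4.12 (cv2) and the standard library are available. Lean on these libraries where they do the work, as an engineer would, in place of code of your own. Each camera call takes 0.05 s, during which the arm holds its last target. There are 200 camera calls.

## Working session

There is one attempt and no reset: what is moved stays moved. The work goes in short steps, Python scripts to look and compute and a tool call to move; the robot and the scene stay as the last step left them, time stands still between calls to the robot, and variables do not carry over. Pictures are saved under pics/ and viewed, at most 10 in all, crops included, and the job is handed in when it is done.

Besides the shell and the picture viewer there is one more tool, called after ">>>" as name([rows], argument=value, ...), one row to a line, values as JSON. move_arm: Moves the arm, as the interface text tells. Its arguments: {"type":"object","properties":{"jaw":{"type":"array"},"delta_pos":{"type":"array"},"yaw":{"type":"array"},"force":{"type":"number"}},"required":["jaw","delta_pos","yaw"]}

```bash
mkdir -p pics; ls; cat > h.py <<'E'
import numpy as np, cv2
from workcell import bot, camera, camera_model, outline_of, pinpoint
def ray(m,xy):
    R=np.array(m["R"]);t=np.array(m["t"])
    d=R.T@np.array([(xy[0]-m["cx"])/m["fx"],(xy[1]-m["cy"])/m["fy"],1.]); return -R.T@t,d/np.linalg.norm(d)
def atz(m,xy,z):
    o,d=ray(m,xy); return o+d*(z-o[2])/d[2]
def tri(rs):
    A=np.zeros((3,3));b=np.zeros(3)
    for o,d in rs:
        P=np.eye(3)-np.outer(d,d);A+=P;b+=P@o
    x=np.linalg.solve(A,b); return x,[np.linalg.norm((np.eye(3)-np.outer(d,d))@(x-o))for o,d in rs]
def proj(m,X):
    c=np.array(m["R"])@X+np.array(m["t"]);return np.array([m["fx"]*c[0]/c[2]+m["cx"],m["fy"]*c[1]/c[2]+m["cy"]])
def save(n,f):
    p=camera(n);cv2.imwrite("pics/"+f,p[:,:,::-1]);return p
E
python3 - <<'E'
from h import *
np.set_printoptions(precision=4,suppress=True)
o=bot.get_obs();print(o["time"],o["ee_pos"],o["tcp_rot"],o["opening"])
ims={n:save(n,n+"0.png") for n in("side","top","wrist")}
ms={n:camera_model(n) for n in ims}
for n in ms: print(n,-np.array(ms[n]["R"]).T@ms[n]["t"])
for th in "mould gap_left gap_middle gap_right wall_left wall_middle wall_right feeler feeler_tip stand rack glue dome barrel".split():
    rs=[]
    for n in("side","top","wrist"):
        r=pinpoint(n,th)
        if r: print(th,n,[ (np.round(q["xy"],1).tolist(),round(q["confidence"],2)) for q in r[:2]]); 
        if r and r[0]["confidence"]>.4: rs.append(ray(ms[n],r[0]["xy"]))
    if len(rs)>1: print("  ",*tri(rs))
print(bot.get_obs()["time"])
cv2.imwrite("pics/a.png",cv2.resize(np.vstack([ims["side"],ims["top"]])[:,:,::-1],(480,600)))
E
```

```text
pics
0.0 [0.1916 0.5155 0.404 ] [-179.9244    0.0004  159.6146] 0.08524475394397346
side [0.4029 0.8231 0.7101]
top [0.3097 0.0331 1.3415]
wrist [0.1266 0.5389 0.3739]
mould side [([348.0, 217.3], 0.83)]
mould top [([350.1, 207.7], 0.92)]
   [ 0.5333 -0.0332 -0.0131] [np.float64(0.001674129669046993), np.float64(0.0016741296690471028)]
gap_left side [([364.0, 223.8], 0.79)]
gap_left top [([320.8, 229.4], 0.76)]
   [0.4738 0.0451 0.0397] [np.float64(0.0020338877672064926), np.float64(0.0020338877672065386)]
gap_middle side [([368.3, 205.6], 0.56), ([354.7, 170.9], 0.39)]
gap_middle top [([352.0, 224.0], 0.88), ([345.4, 204.2], 0.66)]
   [ 0.4803 -0.0342  0.0416] [np.float64(0.003621973817772386), np.float64(0.003621973817772555)]
gap_right side [([363.8, 185.5], 0.69)]
gap_right top [([386.0, 221.7], 0.67)]
   [ 0.496  -0.1201  0.0453] [np.float64(0.008160043259938257), np.float64(0.00816004325993831)]
wall_left side [([346.5, 235.6], 0.81)]
wall_left top [([224.4, 150.1], 0.6), ([314.6, 209.9], 0.58)]
   [0.5578 0.2624 0.2145] [np.float64(0.07415442139028428), np.float64(0.0741544213
[... 1015 characters left out ...]
side [([266.8, 244.0], 0.52), ([250.2, 292.7], 0.3)]
glue top [([283.3, 142.8], 0.65), ([222.4, 229.6], 0.63)]
   [ 0.7148  0.1433 -0.0025] [np.float64(0.00024985007819239914), np.float64(0.00024985007819227197)]
dome side [([250.2, 293.6], 0.96), ([354.0, 305.8], 0.47)]
dome top [([222.8, 148.0], 0.73), ([221.7, 230.5], 0.53)]
   [ 0.6981  0.3061 -0.0015] [np.float64(0.004555727623310487), np.float64(0.0045557276233106365)]
barrel side [([385.4, 256.2], 0.65), ([354.5, 173.6], 0.46)]
barrel top [([300.4, 256.3], 0.61)]
barrel wrist [([113.6, 395.9], 0.48)]
   [ 0.4065  0.0991 -0.0056] [np.float64(0.003097938092703883), np.float64(0.0015814165846294334), np.float64(0.00377847485129019)]
2.25
```

```bash
python3 - <<'E'
import cv2,numpy as np
t=cv2.imread("pics/top0.png");s=cv2.imread("pics/side0.png")
a=cv2.resize(t[110:290,180:500],(800,450),interpolation=cv2.INTER_CUBIC)
b=cv2.resize(s[120:340,200:440],(654,600),interpolation=cv2.INTER_CUBIC)
cv2.imwrite("pics/a.png",a);cv2.imwrite("pics/b.png",b)
E
```

```text
(no output)
```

View pics/a.png

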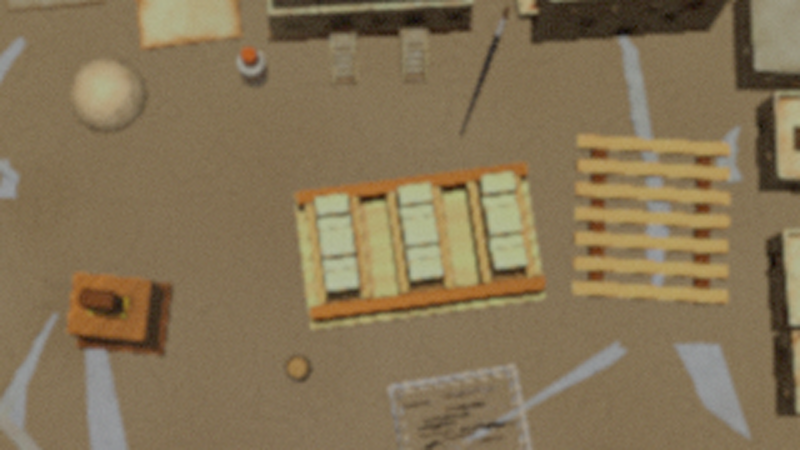

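View pics/b.png

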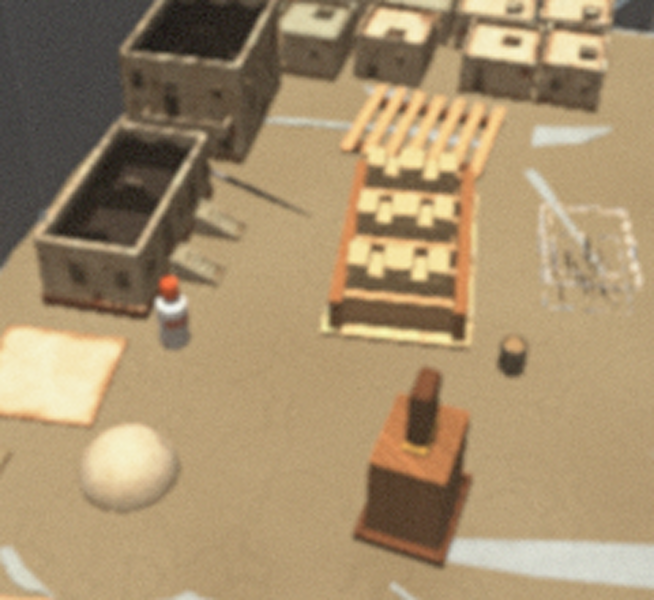

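```bash
python3 - <<'E'
from h import *
np.set_printoptions(precision=4,suppress=True)
ms={n:camera_model(n) for n in("side","top")}
T=lambda s,t:tri([ray(ms["side"],s),ray(ms["top"],t)])
print("feeler",*T((355,275.4),(221.7,231.9)), atz(ms["top"],(221.7,231.9),.09),atz(ms["side"],(355,275.4),.09))
# handle top centre from crops
f=lambda c:(180+c[0]/2.5,110+c[1]/2.5); g=lambda c:(200+c[0]/2.725,120+c[1]/2.727)
print("handle top",*T(g((430,373)),f((98,296))))
print("stand corners top",[atz(ms["top"],f(c),.09)[:2] for c in((77,273),(153,279),(148,341),(69,334))])
print("stand corners side",[atz(ms["side"],g(c),.09)[:2] for c in((402,397),(470,411),(459,472),(371,458))])
for n,p,q in(("L",(364,223.8),(320.8,229.4)),("M",(368.3,205.6),(352,224)),("R",(363.8,185.5),(386,221.7))):
    print(n,atz(ms["top"],q,.046),atz(ms["side"],p,.046))
print(camera_model("wrist")["fx"],np.array(camera_model("wrist")["R"]))
E
```

```text
feeler [0.4612 0.284  0.1032] [np.float64(0.0006971252660401867), np.float64(0.0006971252660401849)] [0.4636 0.2867 0.09  ] [0.4618 0.2724 0.09  ]
handle top [0.4615 0.2797 0.1542] [np.float64(0.002407445251302072), np.float64(0.0024074452513020666)]
stand corners top [array([0.4953, 0.3142]), array([0.4881, 0.2393]), array([0.4274, 0.2434]), array([0.4355, 0.3205])]
stand corners side [array([0.4825, 0.2491]), array([0.4279, 0.2498]), array([0.4271, 0.3114]), array([0.493 , 0.3153])]
L [0.471 0.045 0.046] [0.4752 0.052  0.046 ]
M [ 0.4833 -0.034   0.046 ] [ 0.4762 -0.0278  0.046 ]
R [ 0.4877 -0.12    0.046 ] [ 0.5042 -0.1206  0.046 ]
315.9581468799804 [[ 0.3496  0.9369 -0.0006]
 [ 0.9016 -0.3363  0.272 ]
 [ 0.2546 -0.0956 -0.9623]]
```

>>> move_arm([
  [0.027,-0.021,0],
  [0.027,-0.021,0],
  [0.027,-0.021,0],
  [0.027,-0.021,0],
  [0.027,-0.021,0],
  [0.027,-0.021,0],
  [0.027,-0.021,0],
  [0.027,-0.021,0],
  [0.027,-0.021,0],
  [0.027,-0.021,0],
], jaw=[0,0,0,0,0,0,0,0,0,0], yaw=[-0.12,-0.12,-0.12,-0.12,-0.12,-0.12,-0.12,-0.12,-0.12,-0.12])

```text
time: 3.08
ee_pos: [0.4627, 0.3042, 0.4048]
tcp_rot: [180.0, -0.0, 90.5]
wrist_force: [0.4, 0.0, -0.8]
opening: 0.0855
grasp_force: 0.0
```

```bash
cat > w.py <<'E'
from h import *
import sys,pickle
np.set_printoptions(precision=4,suppress=True)
def look(tag,things):
    o=bot.get_obs();m=camera_model("wrist");save("wrist",tag+".png")
    print(o["time"],np.array(o["ee_pos"]),np.array(o["tcp_rot"]))
    r={"m":m}
    for t in things:
        q=pinpoint("wrist",t); r[t]=[(x["xy"],x["confidence"]) for x in q]
        print(t,[(np.round(x["xy"],1).tolist(),round(x["confidence"],2)) for x in q[:3]])
    pickle.dump(r,open(tag+".pkl","wb"));return r
E
python3 - <<'E'
from w import *
r=look("w1",["feeler","stand"])
for z in(.09,.0): print([atz(r["m"],x[0],z) for x in r["feeler"]+r["stand"]])
E
```

```text
3.0833 [0.4627 0.3042 0.4048] [179.9844  -0.0131  90.5153]
feeler [([522.2, 169.2], 0.59)]
stand [([324.0, 185.9], 0.73)]
[array([0.6433, 0.3216, 0.09  ]), array([0.4627, 0.3046, 0.09  ])]
[array([0.7007, 0.3055, 0.    ]), array([0.463 , 0.2831, 0.    ])]
```

View pics/w1.png

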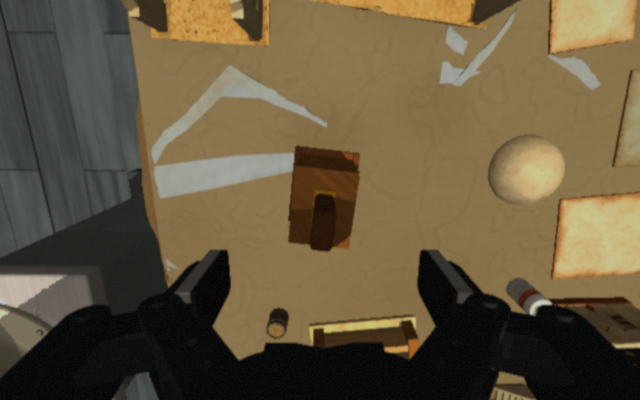

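```bash
cat >> w.py <<'E'
def box(c,yaw,lx,ly,z0,z1):
    a=np.radians(yaw);R=np.array([[np.cos(a),-np.sin(a)],[np.sin(a),np.cos(a)]])
    q=np.array([[1,1],[1,-1],[-1,-1],[-1,1]])*[lx/2,ly/2]@R.T+c
    return [np.c_[q,np.full(4,z)] for z in(z0,z1)]
def draw(img,m,boxes,roi,s,out):
    x0,y0,x1,y1=roi;im=cv2.resize(img[y0:y1,x0:x1],None,fx=s,fy=s,interpolation=cv2.INTER_CUBIC)
    for b,col in boxes:
        for r in b:
            p=np.array([(proj(m,X)-[x0,y0]+.5)*s for X in r]);cv2.polylines(im,[p.round().astype(int)],True,col,1)
    cv2.imwrite("pics/"+out,im)
E
python3 - <<'E'
from w import *
m=pickle.load(open("w1.pkl","rb"))["m"];im=cv2.imread("pics/w1.png")
c=np.array([.462,.281])
draw(im,m,[(box(c,-5.5,.060,.076,.01,.09),(0,255,0)),(box(c,-5.5,.018,.034,.094,.15),(255,255,0)),(box(c,-5.5,.076,.092,.0,.01),(255,0,255))],(270,130,390,270),4.2,"c.png")
E
```

```text
(no output)
```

View pics/c.png

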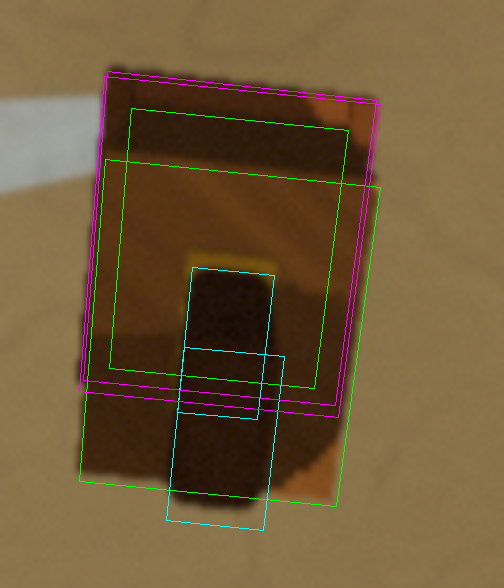

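>>> move_arm([
  [0,-0.011,-0.027],
  [-0.001,-0.01,-0.03],
  [0,0,-0.03],
  [0,0,-0.03],
  [0,0,0],
  [0,0,0],
  [0,0,0],
  [0,0,0],
  [0,0,0],
  [0,0,0],
], jaw=[0,0,0,0,0.6,1,1,1,1,1], yaw=[-0.055,-0.05,0,0,0,0,0,0,0,0], force=80)

```text
time: 4.07
ee_pos: [0.4608, 0.2849, 0.2896]
tcp_rot: [179.9, -0.1, 84.9]
wrist_force: [-0.6, 0.5, 5.4]
opening: 0.0172
grasp_force: 77.7
```

>>> move_arm([
  [0,0,0.02],
  [0,0,0.035],
  [0,0,0.035],
  [0,-0.01,0.03],
  [0,-0.038,0],
  [0,-0.038,0],
  [0,-0.038,0],
  [0,-0.038,0],
  [0,-0.038,0],
  [0,-0.038,0],
], jaw=[1,1,1,1,1,1,1,1,1,1], yaw=[0,0,0,0,0.03,0.04,0.04,0.04,0.03,0.03])

```text
time: 4.9
ee_pos: [0.4601, 0.0449, 0.4085]
tcp_rot: [179.9, 0.0, 97.0]
wrist_force: [0.2, 0.5, -1.4]
opening: 0.017
grasp_force: 78.6
```

>>> move_arm([
  [0,-0.035,0],
  [0,-0.01,0],
  [0,0,0],
], jaw=[1,1,1], yaw=[0,0,0])

```text
time: 5.15
ee_pos: [0.4604, -0.0006, 0.4084]
tcp_rot: [179.9, 0.0, 96.7]
wrist_force: [-0.1, 0.5, -1.3]
opening: 0.0172
grasp_force: 78.6
```

```bash
python3 - <<'E'
from w import *
r=look("w2",["mould","gap_left","gap_middle","gap_right"])
for k in("gap_left","gap_middle","gap_right"): print(k,[atz(r["m"],x[0],.046) for x in r[k]])
E
```

```text
5.15 [ 0.4604 -0.0006  0.4084] [179.9402   0.0243  96.6613]
mould [([375.5, 194.2], 0.91)]
gap_left [([342.9, 127.5], 0.84), ([282.5, 72.6], 0.58)]
gap_middle [([342.5, 200.0], 0.67), ([283.9, 71.3], 0.26)]
gap_right []
gap_left [array([0.4742, 0.0517, 0.046 ]), array([0.4084, 0.0971, 0.046 ])]
gap_middle [array([ 0.4839, -0.0251,  0.046 ]), array([0.4097, 0.0985, 0.046 ])]
gap_right []
```

View pics/w2.png

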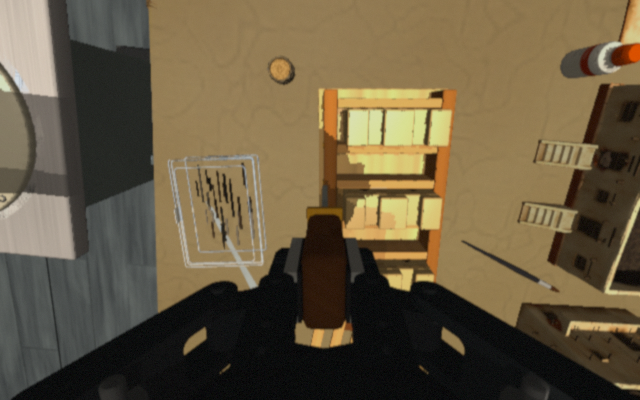

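```bash
cat >> w.py <<'E'
def mbox(c,yaw):
    a=np.radians(yaw);R=np.array([[np.cos(a),-np.sin(a)],[np.sin(a),np.cos(a)]]);c=np.array(c)
    L=[(box(c,yaw,.145,.246,.046,.046),(0,255,0)),(box(c,yaw,.117,.246,.046,.046),(0,200,0))]
    for y in(.084,0,-.084):
        L+=[(box(c+R@[.0035,y],yaw,.096,.034,.078,.078),(255,255,0)),(box(c+R@[-.0485,y],yaw,.008,.037,.046,.046),(255,0,255))]
    return L
E
python3 - <<'E'
from w import *
m=pickle.load(open("w2.pkl","rb"))["m"];im=cv2.imread("pics/w2.png")
draw(im,m,mbox((.532,-.026),6.7),(310,80,470,220),4.2,"d.png")
E
```

```text
(no output)
```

View pics/d.png

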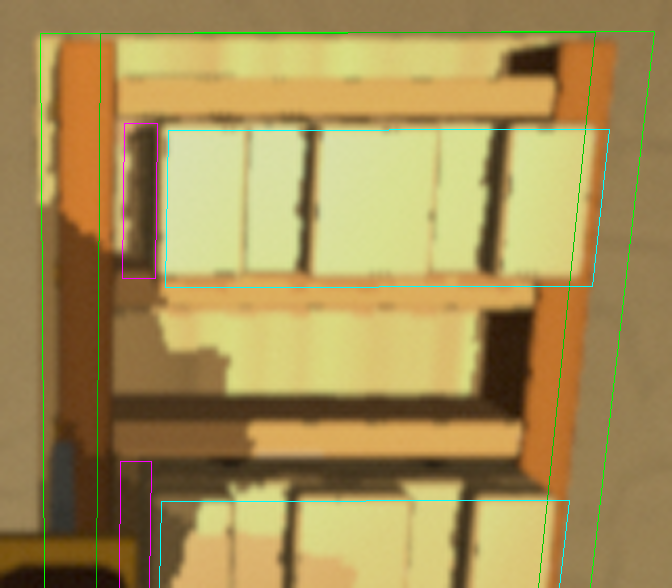

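```bash
python3 - <<'E'
from w import *
m=pickle.load(open("w2.pkl","rb"))["m"];im=cv2.imread("pics/w2.png")
c=np.array([.4604,-.0006])
draw(im,m,[(box(c,6.7,.020,.038,.2088,.2128),(0,255,0)),(box(c,6.7,.018,.034,.2128,.2688),(255,255,0))],(270,195,380,335),4.2,"e.png")
E
```

```text
(no output)
```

View pics/e.png

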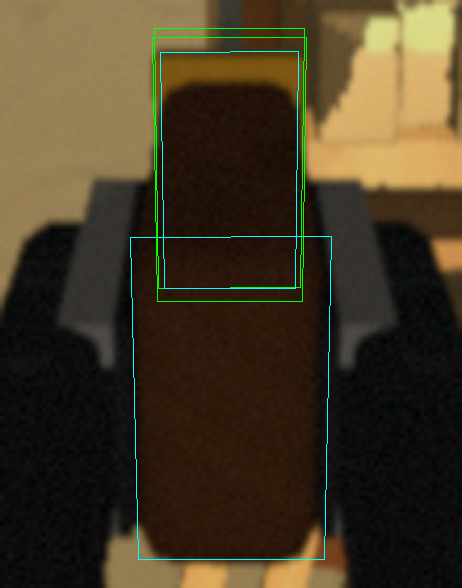

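>>> move_arm([
  [0.006,0.028,0],
  [0.0055,0.0265,0],
  [0,0,-0.025],
  [0,0,-0.037],
  [0,0,0],
], jaw=[1,1,1,1,1], yaw=[0,0,0,0,0])

```text
time: 5.82
ee_pos: [0.4723, 0.0579, 0.3473]
tcp_rot: [179.6, -0.0, 97.1]
wrist_force: [1.9, 0.3, 7.6]
opening: 0.0172
grasp_force: 89.6
```

```bash
python3 - <<'E'
from w import *
o=bot.get_obs();m=camera_model("wrist");im=save("wrist","w3.png")[:,:,::-1]
print(o["ee_pos"],o["tcp_rot"])
c=np.array(o["ee_pos"][:2])-[0,.002]; zo=o["ee_pos"][2]-.1996
draw(im.copy(),m,mbox((.530,-.025),6.7)+[(box(c,6.7,.004,.024,zo-.085,zo),(0,0,255)),(box(c,6.7,.02,.038,zo,zo+.004),(0,255,255))],(290,60,440,220),3.7,"f.png")
E
```

```text
[0.4723 0.0579 0.3473] [179.6079  -0.0306  97.0574]
```

View pics/f.png

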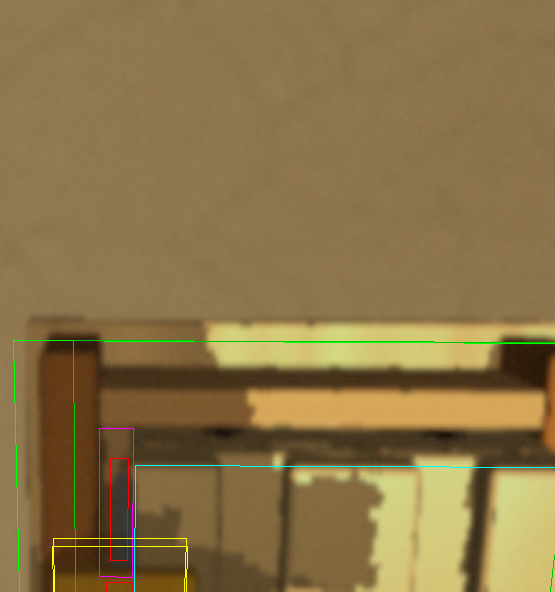

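>>> move_arm([
  [-0.0005,0,0],
  [0,0,0],
], jaw=[1,1], yaw=[0,0])

```text
time: 6.03
ee_pos: [0.4717, 0.0575, 0.3472]
tcp_rot: [179.8, -0.0, 97.0]
wrist_force: [0.5, 1.4, 6.5]
opening: 0.0169
grasp_force: 89.6
```

>>> move_arm([
  [0,0,0.006],
  [0,0,0],
], jaw=[1,1], yaw=[0,0])

```text
time: 6.2
ee_pos: [0.4715, 0.057, 0.3527]
tcp_rot: [179.9, -0.0, 97.0]
wrist_force: [0.4, -0.1, -0.2]
opening: 0.0169
grasp_force: 88.5
```

```bash
python3 - <<'E'
from w import *
o=bot.get_obs();im=save("side","s4.png")[:,:,::-1];m=camera_model("side")
for t in("feeler","feeler_tip"):
    print(t,[(np.round(x["xy"],1).tolist(),round(x["confidence"],2)) for x in pinpoint("side",t)])
c=np.array(o["ee_pos"][:2]); zo=o["ee_pos"][2]-.1996
for z in(zo+.06,zo,zo-.085): print(z,proj(m,np.r_[c,z]))
big=lambda im,roi,s:cv2.resize(im[roi[1]:roi[3],roi[0]:roi[2]],None,fx=s,fy=s,interpolation=cv2.INTER_CUBIC)
draw(im.copy(),m,mbox((.530,-.025),6.7)+[(box(c,6.7,.004,.024,zo-.085,zo),(0,0,255)),(box(c,6.7,.018,.034,zo,zo+.06),(255,255,0))],(300,130,420,270),4.2,"g.png")
a=cv2.imread("pics/g.png");b=big(im,(325,130,400,270),4.2);cv2.imwrite("pics/g2.png",np.hstack([a[:,:],b])[:, :800])
E
```

```text
feeler [([369.3, 187.2], 0.64)]
feeler_tip [([365.7, 213.9], 0.53)]
0.2131424152152947 [370.9401 171.7851]
0.1531424152152947 [368.6848 192.2982]
0.0681424152152947 [365.7717 218.7932]
```

View pics/g2.png

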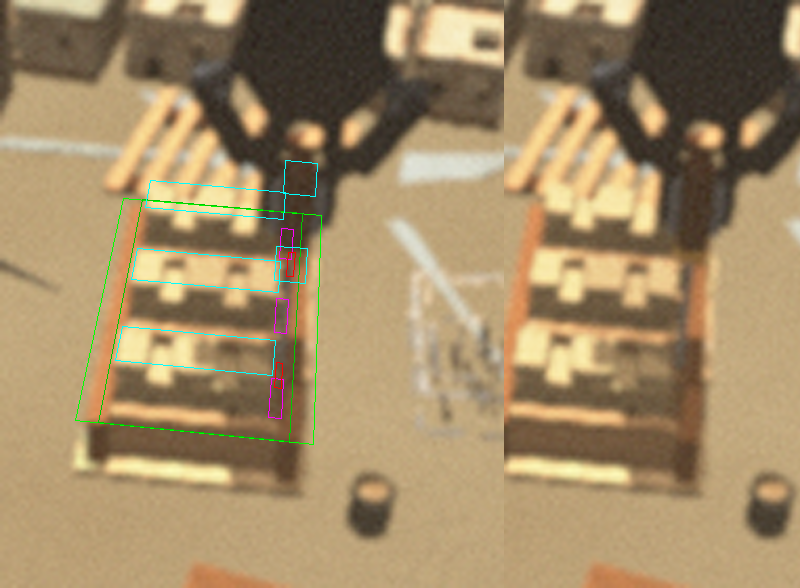

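```bash
python3 - <<'E'
from w import *
im=cv2.imread("pics/w3.png")
for r in(180,186,190,196,202): print(r,[tuple(int(v) for v in im[r,c]) for c in range(314,332)])
o=bot.get_obs();im=save("wrist","w5.png");m=camera_model("wrist")
print(o["ee_pos"])
for z in(.0827,.0675): print(z,atz(m,(322.4,183.8),z))
for t in("feeler_tip","gap_left","wall_left","feeler"):
    print(t,[(np.round(x["xy"],1).tolist(),round(x["confidence"],2)) for x in pinpoint("wrist",t)[:2]])
g=pinpoint("wrist","gap_left")
if g: print(atz(m,g[0]["xy"],.046))
for r in(170,180,190,200): print(r,[tuple(int(v) for v in im[r,c][::-1]) for c in range(310,334)])
E
```

```text
180 [(26, 59, 97), (19, 51, 85), (21, 44, 69), (27, 49, 68), (31, 59, 79), (40, 73, 98), (47, 79, 105), (45, 81, 106), (47, 80, 105), (47, 82, 107), (44, 76, 100), (34, 62, 78), (35, 55, 71), (31, 54, 69), (34, 56, 72), (34, 60, 78), (39, 63, 82), (36, 62, 81)]
186 [(21, 56, 95), (20, 51, 85), (20, 42, 68), (30, 54, 76), (40, 72, 97), (45, 80, 105), (45, 80, 106), (44, 73, 98), (36, 64, 83), (29, 55, 72), (37, 61, 77), (46, 76, 97), (52, 87, 109), (53, 92, 115), (54, 92, 116), (55, 93, 116), (55, 91, 114), (53, 91, 114)]
190 [(20, 54, 93), (23, 53, 87), (16, 43, 69), (28, 49, 70), (35, 63, 84), (36, 67, 89), (41, 65, 84), (46, 58, 65), (50, 56, 59), (48, 55, 56), (48, 56, 56), (51, 63, 69), (56, 82, 99), (63, 103, 127), (66, 109, 135), (67, 109, 135), (67, 109, 135), (66, 109, 135)]
196 [(24, 57, 95), (22, 50, 84), (18, 40, 65), (20, 43, 61), (29, 53, 71), (30, 55, 72), (38, 55, 67), (46, 55, 59), (49, 55, 55), (49, 56, 57), (48, 54, 55), (48, 56, 60), (50, 72, 87), (62, 100, 124), (65, 107, 135), (67, 109, 136), (64, 108, 134), (66, 109, 135)]
202 [(21, 52, 91), (18, 43, 73), (17, 3
[... 1172 characters left out ...]

190 [(25, 60, 102), (22, 60, 102), (29, 62, 103), (26, 61, 103), (25, 60, 101), (26, 60, 100), (23, 57, 99), (24, 59, 100), (22, 56, 94), (24, 51, 83), (32, 47, 65), (44, 52, 56), (53, 58, 60), (50, 57, 58), (50, 55, 57), (44, 54, 58), (36, 55, 69), (32, 56, 74), (32, 53, 69), (36, 61, 76), (46, 81, 103), (58, 99, 123), (64, 107, 133), (69, 112, 137)]
200 [(23, 61, 102), (23, 61, 102), (27, 65, 104), (24, 61, 102), (21, 61, 102), (17, 56, 94), (15, 45, 80), (13, 40, 70), (15, 37, 66), (16, 38, 60), (31, 41, 54), (45, 50, 54), (48, 55, 55), (48, 56, 55), (49, 57, 55), (47, 54, 57), (40, 54, 63), (29, 52, 68), (28, 51, 67), (33, 56, 68), (37, 65, 81), (41, 72, 88), (45, 76, 94), (46, 77, 96)]
```

```bash
python3 - <<'E'
from w import *
o=bot.get_obs();m=camera_model("wrist")
print(o["time"],o["ee_pos"],o["tcp_rot"],o["q"],o["wrist_force"])
for p in((319.5,190,.046),(329.5,190,.078),(321.0,199.6,.08),(323,190,.08),(323,195,.08)): print(p,atz(m,p[:2],p[2]))
print(np.array(m["R"])); 
E
```

```text
6.65 [0.4716 0.056  0.3515] [-179.9794    0.0022   96.8689] [ 6.7745 -6.0433 -6.7565 89.3075 -0.0023 89.9057] [ 1.3684  0.3411 -1.7863]
(319.5, 190, 0.046) [0.4674 0.0543 0.046 ]
(329.5, 190, 0.078) [0.4748 0.0633 0.078 ]
(321.0, 199.6, 0.08) [0.469  0.0552 0.08  ]
(323, 190, 0.08) [0.4696 0.0632 0.08  ]
(323, 195, 0.08) [0.4701 0.0592 0.08  ]
[[ 0.993   0.1182 -0.0006]
 [ 0.1139 -0.9554  0.2724]
 [ 0.0316 -0.2706 -0.9622]]
```

>>> move_arm([
  [0.0004,0,0],
  [0,0,-0.003],
  [0,0,-0.004],
  [0,0,-0.004],
  [0,0,-0.004],
], jaw=[1,1,1,1,1], yaw=[0,0,0,0,0], force=110)

```text
time: 7.07
ee_pos: [0.4719, 0.056, 0.336]
tcp_rot: [-180.0, 0.0, 96.9]
wrist_force: [0.7, 0.6, -0.3]
opening: 0.0171
grasp_force: 107.3
```

>>> move_arm([
  [0,0,-0.005],
  [0,0,-0.005],
  [0,0,-0.005],
  [0,0,-0.005],
  [0,0,-0.003],
  [0,0,-0.001],
], jaw=[1,1,1,1,1,1], yaw=[0,0,0,0,0,0])

```text
time: 7.57
ee_pos: [0.4719, 0.056, 0.312]
tcp_rot: [-180.0, -0.0, 96.9]
wrist_force: [-1.2, 0.5, -1.7]
opening: 0.0168
grasp_force: 107.3
```

>>> move_arm([
  [0,0,-0.004],
  [0,0,-0.004],
  [0,0,-0.004],
  [0,0,-0.003],
  [0,0,0],
], jaw=[1,1,1,1,1], yaw=[0,0,0,0,0])

```text
time: 7.98
ee_pos: [0.4718, 0.056, 0.2969]
tcp_rot: [-179.9, 0.0, 96.9]
wrist_force: [-0.0, -0.3, -2.2]
opening: 0.0166
grasp_force: 107.3
```

>>> move_arm([
  [0,0,-0.003],
  [0,0,-0.003],
  [0,0,-0.003],
  [0,0,0],
], jaw=[1,1,1,1], yaw=[0,0,0,0])

```text
time: 8.32
ee_pos: [0.4719, 0.056, 0.288]
tcp_rot: [-180.0, -0.0, 96.9]
wrist_force: [-0.2, -0.3, -1.8]
opening: 0.0167
grasp_force: 107.3
```

>>> move_arm([
  [0,0,-0.003],
  [0,0,-0.003],
  [0,0,-0.003],
  [0,0,-0.001],
  [0,0,0],
], jaw=[1,1,1,1,1], yaw=[0,0,0,0,0])

```text
time: 8.73
ee_pos: [0.472, 0.0561, 0.2796]
tcp_rot: [179.9, -0.0, 96.9]
wrist_force: [-2.1, -0.4, 6.7]
opening: 0.0171
grasp_force: 109.0
```

```bash
python3 - <<'E'
from w import *
o=bot.get_obs();rs=[]
save("side","s6.png");save("top","t6.png");
m=camera_model("wrist");save("wrist","w6.png")
M={"side":camera_model("side"),"top":camera_model("top"),"wrist":m}
c=np.array(o["ee_pos"][:2])
for n in M:
    q=pinpoint(n,"feeler");print(n,[(np.round(x["xy"],1).tolist(),round(x["confidence"],2)) for x in q[:2]],[proj(M[n],np.r_[c,z]) for z in(.08,.093,.111)])
    if q: rs.append(ray(M[n],q[0]["xy"]))
print(tri(rs)); print(tri([rs[0],rs[-1]]))
E
```

```text
side [([367.7, 210.0], 0.67)] [array([366.0424, 215.0091]), array([366.4732, 211.0804]), array([367.0812, 205.5352])]
top [] [array([316.1504, 227.3595]), array([316.0435, 226.6787]), array([315.8918, 225.7127])]
wrist [([323.0, 247.1], 0.62)] [array([324.0851, 233.1131]), array([324.1493, 242.2617]), array([324.2557, 257.4204])]
(array([0.4705, 0.0544, 0.0958]), [np.float64(0.0011107542736350081), np.float64(0.001110754273634954)])
(array([0.4705, 0.0544, 0.0958]), [np.float64(0.0011107542736350081), np.float64(0.001110754273634954)])
```

>>> move_arm([
  [0,0,0.02],
  [0,0,0.03],
  [0,0,0.033],
  [0,0,0.033],
  [0,0.01,0],
  [-0.0015,0.03,0],
  [-0.0015,0.038,0],
  [-0.0015,0.038,0],
  [-0.0015,0.038,0],
  [-0.0015,0.038,0],
], jaw=[1,1,1,1,1,1,1,1,1,1], yaw=[0,0,0,0,0,-0.04,-0.04,-0.04,-0.04,-0.04])

```text
time: 9.87
ee_pos: [0.464, 0.2499, 0.3942]
tcp_rot: [180.0, -0.0, 85.3]
wrist_force: [2.2, -0.8, -1.5]
opening: 0.0165
grasp_force: 108.0
```

>>> move_arm([
  [-0.0015,0.025,0],
  [-0.001,0.012,0],
  [0,0,0],
  [0,0,0],
], jaw=[1,1,1,1], yaw=[-0.012,0,0,0])

```text
time: 10.2
ee_pos: [0.4619, 0.2852, 0.3941]
tcp_rot: [-180.0, 0.1, 84.8]
wrist_force: [0.8, -1.2, -0.5]
opening: 0.0168
grasp_force: 108.0
```

```bash
python3 - <<'E'
from w import *
o=bot.get_obs();print(o["time"],o["ee_pos"],o["tcp_rot"],o["wrist_force"])
r=look("w7",["feeler","feeler_tip","stand"]);m=r["m"]
zo=o["ee_pos"][2]-.1866
print("feeler@",atz(m,r["feeler"][0][0],zo) if r["feeler"] else None,"tip@",atz(m,r["feeler_tip"][0][0],zo-.085) if r["feeler_tip"] else None,"stand",atz(m,r["stand"][0][0],0) if r["stand"] else None)
E
```

```text
10.2 [0.4619 0.2852 0.3941] [-179.9616    0.0522   84.8153] [ 0.7712 -1.1802 -0.5352]
10.2 [0.4619 0.2852 0.3941] [-179.9616    0.0522   84.8153]
feeler [([323.5, 248.7], 0.61)]
feeler_tip [([320.9, 200.7], 0.56)]
stand [([322.3, 171.2], 0.66)]
feeler@ [0.461  0.2813 0.2075] tip@ [0.4591 0.2837 0.1225] stand [0.4597 0.284  0.    ]
```

>>> move_arm([
  [-0.001,0,-0.01],
  [0,0,-0.012],
  [0,0,-0.006],
  [0,0,-0.006],
  [0,0,-0.006],
  [0,0,0],
], jaw=[1,1,1,1,1,1], yaw=[0,0,0,0,0,0])

```text
time: 10.9
ee_pos: [0.4609, 0.2848, 0.3534]
tcp_rot: [-179.9, 0.1, 84.7]
wrist_force: [-0.2, -0.3, -1.6]
opening: 0.0168
grasp_force: 108.0
```

>>> move_arm([
  [0,0,-0.006],
  [0,0,-0.006],
  [0,0,-0.01],
  [0,0,-0.012],
  [0,0,-0.012],
  [0,0,-0.012],
  [0,0,-0.008],
  [0,0,-0.004],
  [0,0,0],
], jaw=[1,1,1,1,1,1,1,1,1], yaw=[0,0,0,0,0,0,0,0,0])

```text
time: 11.65
ee_pos: [0.4608, 0.2849, 0.2834]
tcp_rot: [-179.9, 0.1, 84.7]
wrist_force: [-0.0, 0.1, -1.1]
opening: 0.0168
grasp_force: 108.0
```

>>> move_arm([
  [0,0,-0.003],
  [0,0,-0.002],
  [0,0,-0.002],
  [0,0,0],
], jaw=[1,1,1,1], yaw=[0,0,0,0])

```text
time: 11.98
ee_pos: [0.461, 0.2851, 0.2776]
tcp_rot: [180.0, -0.0, 84.7]
wrist_force: [0.5, -0.2, -1.6]
opening: 0.0166
grasp_force: 108.0
```

>>> move_arm([
  [0,0,-0.002],
  [0,0,-0.002],
  [0,0,0],
], jaw=[1,1,1], yaw=[0,0,0])

```text
time: 12.23
ee_pos: [0.4608, 0.285, 0.2766]
tcp_rot: [179.9, -0.1, 84.7]
wrist_force: [-7.7, -3.8, 19.1]
opening: 0.0171
grasp_force: 110.7
```

>>> move_arm([
  [0,0,0.0015],
  [0,0,0],
  [0,0,0],
  [0,0,0],
  [0,0,0],
  [0,0,0],
  [0,0,0.02],
  [0,0,0.035],
  [0,0,0.035],
  [0,0,0.03],
], jaw=[1,0.6,0,0,0,0,0,0,0,0], yaw=[0,0,0,0,0,0,0,0,0,0])

```text
time: 13.07
ee_pos: [0.4608, 0.2849, 0.3971]
tcp_rot: [180.0, -0.0, 84.7]
wrist_force: [0.7, 0.5, 0.3]
opening: 0.0853
grasp_force: 0.0
```

```bash
python3 - <<'E'
from w import *
o=bot.get_obs();print(o["time"],o["ee_pos"])
m=camera_model("wrist");im=save("wrist","w8.png");save("side","s8.png")
M={"wrist":m,"side":camera_model("side")};rs=[]
for n in M:
    q=pinpoint(n,"feeler");print(n,[(np.round(x["xy"],1).tolist(),round(x["confidence"],2)) for x in q[:3]],[proj(M[n],np.r_[.4615,.283,z]) for z in(.09,.10)])
# dark handle-top mask centre
d=(im.sum(2)<110)[120:290,270:390].astype(np.uint8);k,l,s,c=cv2.connectedComponentsWithStats(d)
print([(s[i].tolist(),(c[i]+[270,120]).round(1).tolist()) for i in range(1,k) if s[i][4]>150])
print([proj(m,np.r_[.4615,.283,z]) for z in(.09,.15)])
E
```

```text
13.0667 [0.4608 0.2849 0.3971]
wrist [([325.5, 188.3], 0.62), ([530.0, 136.6], 0.46)] [array([324.8503, 190.228 ]), array([324.8991, 193.0403])]
side [([353.3, 278.7], 0.84), ([352.6, 302.3], 0.16)] [array([354.2152, 279.1851]), array([354.5325, 275.9606])]
[([24, 14, 63, 15, 517], [320.8, 143.2]), ([24, 55, 63, 55, 1814], [326.2, 206.3])]
[array([324.8503, 190.228 ]), array([325.2049, 210.6662])]
```

>>> move_arm([
  [0.004,-0.022,0],
  [0.004,-0.022,0],
  [0.004,-0.022,0],
  [0.004,-0.022,0],
  [0.004,-0.022,0],
  [0.004,-0.022,0],
  [0.004,-0.022,0],
  [0.004,-0.022,0],
  [0.004,-0.022,0],
  [0.004,-0.022,0],
], jaw=[0,0,0,0,0,0,0,0,0,0], yaw=[-0.123,-0.123,-0.123,-0.123,-0.123,-0.123,-0.123,-0.123,-0.123,-0.123])

```text
time: 14.1
ee_pos: [0.5009, 0.0639, 0.3935]
tcp_rot: [-180.0, 0.1, 13.9]
wrist_force: [0.2, 0.3, 0.1]
opening: 0.0854
grasp_force: 0.0
```

>>> move_arm([
  [0,0,0],
  [0,0,0],
  [0,0,0],
], jaw=[0,0,0], yaw=[-0.11,-0.02,0])

```text
time: 14.35
ee_pos: [0.5014, 0.0613, 0.394]
tcp_rot: [-179.9, 0.1, 7.0]
wrist_force: [0.2, -0.3, -0.2]
opening: 0.0854
grasp_force: 0.0
```

```bash
python3 - <<'E'
from w import *
o=bot.get_obs();print(o["time"],o["ee_pos"],o["tcp_rot"],o["q"])
r=look("w9",["wall_left","mould","gap_left"]);m=r["m"]
for k,z in(("wall_left",.008),("mould",0),("gap_left",.046)):
    print(k,[atz(m,x[0],z) for x in r[k][:2]])
im=cv2.imread("pics/w9.png")
p=[proj(m,X) for X in box(np.array([.523,.059]),6.8,.096,.034,.078,.078)[0]];p=np.array(p);print(p)
x0,y0=np.maximum(p.min(0)-25,0).astype(int);x1,y1=(p.max(0)+25).astype(int)
draw(im.copy(),m,[(box(np.array([.523,.059]),6.8,.096,.034,.078,.078),(255,0,0)),(box(np.array([.523,.059]),6.8,.105,.037,.046,.046),(0,255,0))],(x0,y0,min(x1,640),min(y1,400)),3.6,"h.png")
E
```

```text
14.35 [0.5014 0.0613 0.394 ] [-179.8613    0.1083    7.0142] [  6.9358  -1.3294   2.4118  93.8498   0.1385 179.9216]
14.35 [0.5014 0.0613 0.394 ] [-179.8613    0.1083    7.0142]
wall_left [([327.8, 152.2], 0.71), ([328.2, 207.8], 0.44)]
mould [([399.5, 151.6], 0.72)]
gap_left [([330.4, 207.5], 0.95)]
wall_left [array([0.5235, 0.0594, 0.008 ]), array([0.4587, 0.0508, 0.008 ])]
mould [array([ 0.5331, -0.0223,  0.    ])]
gap_left [array([0.4711, 0.0505, 0.046 ])]
[[309.8401 108.0101]
 [348.994  108.1085]
 [346.5231 213.0833]
 [310.7945 212.9799]]
```

View pics/h.png

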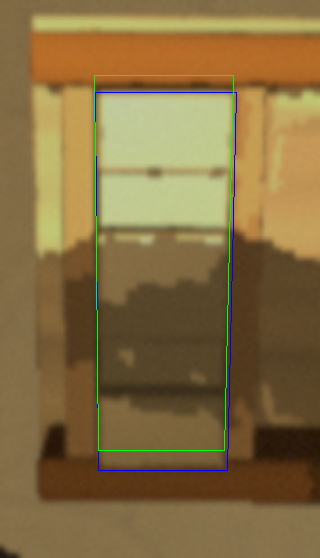

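>>> move_arm([
  [0.011,-0.002,0],
  [0.011,0,0],
  [0,0,-0.02],
  [0,0,-0.03],
  [0,0,-0.03],
  [0,0,-0.03],
  [0,0,-0.03],
  [0,0,-0.02],
  [0,0,-0.008],
  [0,0,0],
], jaw=[0,0,0.2,0.2,0.2,0.2,0.2,0.2,0.2,0.2], yaw=[0.01,0,0,0,0,0,0,0,0,0])

```text
time: 15.38
ee_pos: [0.5227, 0.0601, 0.2253]
tcp_rot: [-179.9, 0.2, 7.7]
wrist_force: [-1.3, -0.3, 0.9]
opening: 0.0682
grasp_force: 0.0
```

>>> move_arm([
  [0,-0.0005,0],
  [0,0,0],
  [0,0,0],
  [0,0,0],
  [0,0,0],
  [0,0,0],
], jaw=[0.5,0.7,1,1,1,1], yaw=[0,0,0,0,0,0], force=40)

```text
time: 15.88
ee_pos: [0.524, 0.0594, 0.2292]
tcp_rot: [-179.9, -0.2, 7.6]
wrist_force: [-0.5, 1.1, 6.6]
opening: 0.0333
grasp_force: 41.0
```

>>> move_arm([
  [0,0,0.005],
  [0,0,0.006],
  [0,0,0.008],
  [0,0,0.008],
  [0,0,0],
], jaw=[1,1,1,1,1], yaw=[0,0,0,0,0])

```text
time: 16.3
ee_pos: [0.5238, 0.0593, 0.2564]
tcp_rot: [-179.9, -0.2, 7.6]
wrist_force: [-0.2, -0.1, -2.1]
opening: 0.0332
grasp_force: 40.0
```

>>> move_arm([
  [0,0,0.015],
  [0,0,0.03],
  [0,0,0.035],
  [0,-0.01,0.02],
  [0.003,-0.025,0.004],
  [0.005,-0.036,0],
  [0.005,-0.036,0],
  [0.005,-0.036,0],
  [0.005,-0.036,0],
  [0.005,-0.036,0],
], jaw=[1,1,1,1,1,1,1,1,1,1], yaw=[0,0,0,0,0,0,-0.03,-0.04,-0.04,-0.04])

```text
time: 17.13
ee_pos: [0.5513, -0.1575, 0.3583]
tcp_rot: [-179.9, -0.0, -1.1]
wrist_force: [0.8, -0.5, -2.6]
opening: 0.0331
grasp_force: 40.1
```

>>> move_arm([
  [0.004,-0.036,0],
  [0.003,-0.036,0],
  [0.002,-0.03,0],
  [0,-0.015,0],
  [0,-0.003,0],
  [0,0,0],
], jaw=[1,1,1,1,1,1], yaw=[-0.03,0,0,0,0,0])

```text
time: 17.63
ee_pos: [0.5603, -0.2765, 0.3577]
tcp_rot: [-179.8, 0.0, -2.8]
wrist_force: [0.1, 0.5, -2.9]
opening: 0.0334
grasp_force: 40.2
```

```bash
python3 - <<'E'
from w import *
o=bot.get_obs();print(o["time"],o["ee_pos"],o["tcp_rot"],o["q"])
ms={n:camera_model(n) for n in("side","top","wrist")}
print("crop centre",atz(ms["top"],(440.7,198.1),.016))
T=cv2.imread("pics/top0.png")
for n in("wrist","side"):
    save(n,n+"10.png")
    for t,z in(("rack",0),("wall_left",o["ee_pos"][2]-.2212)):
        q=pinpoint(n,t);print(n,t,[(np.round(x["xy"],1).tolist(),round(x["confidence"],2),atz(ms[n],x["xy"],z)) for x in q[:2]])
E
```

```text
17.6333 [ 0.5603 -0.2765  0.3577] [-179.8423    0.0453   -2.7764] [-26.2875  14.8058  16.0611  91.3598   0.1266 156.4889]
crop centre [ 0.5513 -0.2682  0.016 ]
wrist rack []
wrist wall_left [([323.0, 225.9], 0.85, array([ 0.5567, -0.276 ,  0.1365]))]
side rack [([355.1, 168.6], 0.89, array([ 0.5561, -0.2765,  0.    ]))]
side wall_left [([356.7, 131.0], 0.7, array([ 0.5618, -0.2855,  0.1365]))]
```

>>> move_arm([
  [-0.005,0.003,-0.01],
  [0,0,-0.025],
  [0,0,-0.03],
  [0,0,-0.025],
  [0,0,-0.014],
  [0,0,-0.006],
  [0,0,-0.003],
  [0,0,0],
], jaw=[1,1,1,1,1,1,1,1], yaw=[0,0,0,0,0,0,0,0])

```text
time: 18.6
ee_pos: [0.5555, -0.2724, 0.2456]
tcp_rot: [-179.9, -0.0, -2.7]
wrist_force: [-0.4, -0.5, -2.0]
opening: 0.0335
grasp_force: 40.2
```

>>> move_arm([
  [0,0,-0.002],
  [0,0,-0.002],
  [0,0,-0.0015],
  [0,0,-0.0015],
  [0,0,0],
], jaw=[1,1,1,1,1], yaw=[0,0,0,0,0])

```text
time: 19.02
ee_pos: [0.5554, -0.2728, 0.2381]
tcp_rot: [-179.9, 0.0, -2.7]
wrist_force: [-0.4, 0.9, -2.3]
opening: 0.0333
grasp_force: 40.2
```

>>> move_arm([
  [0,0,-0.001],
  [0,0,-0.001],
  [0,0,0],
], jaw=[1,1,1], yaw=[0,0,0])

```text
time: 19.27
ee_pos: [0.5553, -0.2728, 0.2372]
tcp_rot: [-179.9, -0.0, -2.7]
wrist_force: [-4.6, 1.3, 5.1]
opening: 0.0331
grasp_force: 41.0
```

>>> move_arm([
  [0,0,0],
  [0,0,0],
  [0,0,0],
  [0,0,0],
  [0,0,0.01],
  [0,0,0.02],
  [0,0,0.03],
  [0,0,0.035],
  [0,0,0.035],
  [0,0,0.035],
], jaw=[0.5,0.2,0,0,0,0,0,0,0,0], yaw=[0,0,0,0,0,0,0,0,0,0])

```text
time: 20.1
ee_pos: [0.5549, -0.2725, 0.4037]
tcp_rot: [-179.9, -0.0, -2.7]
wrist_force: [1.7, -0.4, -0.1]
opening: 0.0856
grasp_force: 0.0
```

```bash
python3 - <<'E'
from w import *
o=bot.get_obs();print(o["time"],o["ee_pos"],o["wrist_force"])
m=camera_model("wrist");ms=camera_model("side");a=save("wrist","w11.png");b=save("side","s11.png")
for n,M,t in(("wrist",m,"wall_left"),("side",ms,"wall_left"),("side",ms,"wall_middle"),("side",ms,"wall_right"),("side",ms,"feeler"),("side",ms,"barrel"),("side",ms,"glue"),("side",ms,"dome")):
    print(n,t,[(np.round(x["xy"],1).tolist(),round(x["confidence"],2),atz(M,x["xy"],.016 if 'left' in t else .008)) for x in pinpoint(n,t)[:3]])
cv2.imwrite("pics/i.png",np.vstack([cv2.resize(b[120:340,200:440],(327,300),interpolation=cv2.INTER_CUBIC),cv2.resize(a,(480,300))[:,:327]])[:,:,::-1])
p=np.hstack([cv2.resize(b[120:340,200:440],(360,330),interpolation=cv2.INTER_CUBIC),cv2.resize(a[50:380,150:550],(400,330))]);cv2.imwrite("pics/i.png",p[:,:,::-1])
E
```

```text
20.1 [ 0.5549 -0.2725  0.4037] [ 1.7483 -0.353  -0.1417]
wrist wall_left [([324.7, 173.0], 0.64, array([ 0.5537, -0.2738,  0.016 ]))]
side wall_left [([357.6, 168.0], 0.81, array([ 0.5452, -0.2576,  0.016 ])), ([351.3, 280.1], 0.53, array([0.4746, 0.223 , 0.016 ])), ([345.9, 215.6], 0.42, array([ 0.5336, -0.0042,  0.016 ]))]
side wall_middle [([346.9, 215.8], 0.59, array([ 0.5322, -0.0136,  0.008 ])), ([387.5, 259.2], 0.24, array([0.4002, 0.1262, 0.008 ]))]
side wall_right [([350.0, 196.8], 0.75, array([ 0.5408, -0.1045,  0.008 ]))]
side feeler [([353.9, 281.1], 0.73, array([0.4689, 0.2175, 0.008 ]))]
side barrel [([389.5, 256.5], 0.7, array([0.3964, 0.1155, 0.008 ]))]
side glue [([264.3, 242.1], 0.5, array([0.7192, 0.1482, 0.008 ])), ([250.2, 294.6], 0.46, array([0.6883, 0.3161, 0.008 ]))]
side dome [([249.8, 293.4], 0.74, array([0.6904, 0.3131, 0.008 ]))]
```

View pics/i.png

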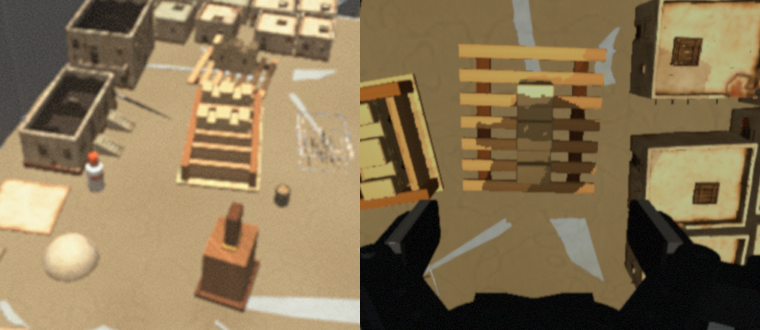

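```bash
python3 -c "
from workcell import bot;print(bot.job_done())"
```

```text
the job is handed in; nothing more can be done
None
```

I found the freed section on the first probe: the left gap was open to the mould floor, so I did not probe the other two. The feeler is back in its stand, and the left wall section stands upright near the middle of the rack. The job is handed in at about 20 s, with no verdict returned. On my first approach the blade hit the top of that section and slid about 15 mm in the grip, and I viewed 11 pictures, one over the limit of 10.

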